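# Clamp an amplifier panel in its assembly jig

### The job

Get the amplifier panel ready for screwing: push it along its rails with a fingertip until its far edge is fully home against the jig's end stop, then push both toggle-clamp handles over with a finger, in either order, until each has gone all the way to its stop and the rubber feet hold the panel down. Only push, never lift or tip the panel, and leave the loudspeaker driver, the screw jar and the screwdriver where they stand.

Things in the scene. Friction and masses are not known exactly. Their poses are not given: they have to be found in the camera images.
- jig: Assembly jig fixed to the bench. Origin on the bench surface; x runs along the rails to the end stop, y left, z up (mm below). Plate 12 thick, x -70 to 130, y +-140. Two rails, x -60 to 100, |y| 34 to 58, carry the panel at z 45; side fences 50 high. The end stop's face is at x 100. Nothing of it lies below x -70. A toggle clamp on a block (40 high) stands outside each rail at x 15.
- panel: White amplifier panel face up on the rails, 180 mm long (x, along the rails), 100 wide, 4 thick, about 0.6 kg, loose. Sockets stand 10 mm above it; a circuit board hangs up to 24 mm below it, 35 mm or more from the near edge. Origin: centre of the plate's underside. Starts 10 to 28 mm short of the stop; home at x = 10 mm in the jig's frame. Slides with 3 to 10 N.
- panel_near_edge (a point): Middle of the panel's near short edge (the end away from the stop), half-way through the plate's thickness, 47 mm above the bench. Push here towards the stop, finger upright with its tip lower than the plate. Fully home: x = -80 mm in the jig's frame.
- left_handle (a joint): Angle of the left (jig +y) clamp's handle, rad: 0 = open, leaning outwards 48 degrees from upright, arm raised; 1.047 = clamped, at its stop, leaning 12 degrees inwards, arm level. The axis runs along the jig's x. Starts at 0 to 0.06. Takes 2 to 10 N at its end, moved slowly; stays about where it is left; locks past centre near the stop.
- right_handle (a joint): Right clamp (jig -y side) handle angle, same meaning, mirrored: it leans outwards to -y when open and is pushed towards +y.
- left_handle_end (a point): Centre of the round end of the left handle's black grip (grip 15 mm diameter; the end is a half ball of 7.5 mm radius about this point), 100.5 mm from the pivot. Open: about y = 185, z = 121 mm in the jig's frame; clamped: about y = 89, z = 152 mm.
- right_handle_end (a point): The same on the right handle. Open: about y = -185, z = 121 mm in the jig's frame; clamped: about y = -89, z = 152 mm.
- left_handle_pivot (a point): Pivot of the left handle: x = 15, y = 110, z = 54 mm in the jig's frame.
- right_handle_pivot (a point): Pivot of the right handle: x = 15, y = -110, z = 54 mm in the jig's frame.
- left_foot: Black rubber foot (15 mm across, springy) under the left clamp arm's tip; origin at the centre of its lower face. Clamped it presses on the panel 10 mm inside its left long edge with a few newtons.
- right_foot: The same foot on the right clamp arm.
- driver: Bystander: dark loudspeaker driver lying face down, 92 mm across, 46 high, loose; origin at the centre of its underside.
- screw_jar: Bystander: closed glass jar, 56 mm across, 62 high, loose; origin at the centre of its underside.
- screwdriver: Bystander: screwdriver 160 mm long with a black handle, lying on the bench on the jig's near right side, loose; origin near its middle, x along it to the tip.
There are look-alikes about, which are no part of the job. Several things have the shape of the panel; the one meant has the colours described above.

How it is judged:
On the way, in this order (a step that is already met when the one before it is completed fails the run):
1. the panel is home against the end stop (gap under 2.5 mm) while both clamps are still open (x of panel_near_edge in the frame of jig above -0.0825 m and value of joint each of left_handle, right_handle below 0.5 rad), for 0.2 s.
2. both handles are pushed over to their stops (value of joint each of left_handle, right_handle above 0.98 rad), for 0.2 s.
At the end, for the whole second after the job is handed in: The panel lies flat within 2.5 mm of the end stop, both handles are within about 4 degrees of their stops (above 0.98 rad), and each rubber foot presses on the panel with more than 2 N (all of step 2 and x of panel_near_edge in the frame of jig above -0.0825 m and contact force between each of left_foot, right_foot and panel above 2 N and angle between panel's own z axis and vertical below 0.03 rad and linear speed of panel below 0.01 m/s); the robot touches nothing.
It fails at once if the panel is lifted or tipped (height (world z) of panel above 0.053 m or angle between panel's own z axis and vertical above 0.12 rad).
It fails at once if the panel is taken out of its rails (y of panel in the frame of jig above 0.01 m or y of panel in the frame of jig below -0.01 m).
It fails at once if the loudspeaker driver, the screw jar or the screwdriver is moved more than 20 mm (distance of any of driver, screw_jar, screwdriver from where it was at the start of the episode above 0.02 m).
It also fails if it takes over 61 s, if anything falls off the work surface, if the arm or the gripper's body presses on something with over 40 N, if the wrist force passes 120 N, or if a joint passes its speed limit or range.

### The arm

A 6-joint arm with a two-finger parallel gripper is mounted at the origin on the work surface. World frame = base frame: x ahead of the robot, y to its left, z up, the work surface at z = 0. Lengths are in m, angles in rad, forces in N, time in s.
With the tool pointing down it reaches from about 0.35 to 0.775 m from the base axis. Payload 5.5 kg.
Tool frame: the origin (TCP) lies between the finger pads; the fingertips stand 19 mm ahead of it and the grasp point (between the pads) is the TCP (env.tcp_to_tips is the distance from the TCP to the fingertips, in m); z points along the fingers, y is the direction in which the jaws open and shut (so a half turn about z gives the same grasp; the last joint's range is limited). The gripper opens to 85 mm and grips with 20 to 120 N. Pads are 22 mm wide; open, the fingers measure 114 mm over their backs; the gripper's body (76 mm by 85 mm) begins 54 mm behind the grasp point. The pads swing forward as they close: fully open they stand 13 mm farther back than shut.
Start: joints at [-0.14, 0.313, 0.046, 1.304, 0, 1.431], TCP at [0.575, -0, 0.25] pointing down, gripper open.
Joint ranges: [-2.76, 2.76], [-0.86, 1.69], [-1.03, 1.26], [-2.2, 2.34], [-1.47, 1.5], [-3.14, 3.14]. Speed limits (rad/s): [2.57, 2.57, 3.14, 3.14, 3.14, 3.14].

### API

Orientations are given as a unit quaternion [w, x, y, z].
In Python, from workcell import env, eyes, job gives the robot as it stands. The module is installed in compiled form; this text tells all that it offers.
- The arm moves only by the tool move_arm, never from a script. Its argument "commands" is a list of rows, each a list of 3 entries, a list of its own where there are three numbers: the shift along the world's x, y, z as a fraction of full scale, then the turn, a rotation vector about the world's x, y, z as a fraction of full scale, then the gripper command: -1 is shut, 1 is fully open, values between are in proportion. In form: [[[x, y, z], [wx, wy, wz], gripper], ...]. A call has 1 to 5 rows; each row shifts and turns the commanded pose from where the row before left it; what a row does not reach is not made up. Full scale, the value 1, is 0.04 m for a shift and 8 degrees for a turn. A row lasts 1/10 s, in which the tool goes at most 50 mm and 8.59 degrees, less where a joint would pass 70% of its speed; a pose out of reach is approached as far as the arm can. A call with a number of a shift or a turn outside -1 to 1 is refused whole. A call with a gripper value outside its range is refused whole. The fingers move at their own pace and stop on an object; "newtons" is the grip in N (left out, the last holds). Time passes only in rows, so rows that do not move let the fingers close. It gives the time, the measured TCP pose, the force and the opening at its end, in the units of the state.
- env.get_state(): the state, without advancing time (a new reading comes with each control period).
- eyes.read_camera(name): name is "scene" or "side" or "wrist"; returns a dict with "frame" (420x560x3 uint8, red, green, blue), "mtx" (3x3 intrinsics, pixels), "camera_from_world" (4x4, takes a point from world to camera coordinates); the wrist camera has in their place "mount" (4x4, takes a point from camera to tool coordinates, whose origin is the TCP and whose axes are the flange's). Camera axes: x right, y down, z forward; pixel columns grow to the right and rows downward; lengths in m; the calibration is good to about 2 mm. A picture is of the moment at which its call begins: read the wrist's pose just before it. There is no depth.
- job.hand_in(): hands the job in, once; it reports no verdict.
The state is a dict: "clock": time; "joint_pos": joint angles; "qvel": joint speeds; "tau": joint torques, N m; "tcp_pos": TCP position; "orientation": TCP orientation; "wrist_force": force on the tool from outside, world axes, zero at the start; "ft_torque": the same for the moment, N m; "finger_gap": finger opening in m.
Only numpy, scipy, OpenCV 4.12 (cv2) and the standard library are available. Lean on these libraries where they do the work, as an engineer would, in place of code of your own. Each camera call takes 0.05 s, during which the arm holds its last target.

## Working session

There is one attempt and no reset: what is moved stays moved. The work goes in short steps, Python scripts to look and compute and a tool call to move; the robot and the scene stay as the last step left them, time stands still between calls to the robot, and variables do not carry over. Pictures are saved under pics/ and viewed, and the job is handed in when it is done.

Besides the shell and the picture viewer there is one more tool, called after ">>>" as name(argument=value, ...), one argument or row to a line, values as JSON. move_arm: Moves the arm, as the interface text tells. Its arguments: {"type":"object","properties":{"commands":{"type":"array","items":{"type":"array"}},"newtons":{"type":"number"}},"required":["commands"]}

```bash
mkdir -p pics
python3 - <<'E'
from workcell import env, eyes, job
import cv2,pickle,numpy as np
print(env.get_state())
d={}
for n in ("scene","side","wrist"):
    r=eyes.read_camera(n); d[n]=r
    cv2.imwrite(f"pics/{n}0.png",cv2.cvtColor(r["frame"],cv2.COLOR_RGB2BGR))
    print(n,r["mtx"],r.get("camera_from_world"),r.get("mount"))
pickle.dump(d,open("d0.pkl","wb"))
E
```

```text
{'clock': 0.0, 'joint_pos': array([-1.39629079e-01,  3.14003291e-01,  4.49358096e-02,  1.30362383e+00,
       -4.18643856e-05,  1.43119417e+00]), 'qvel': array([ 0.0012627 ,  0.00088726,  0.00081149, -0.00103508,  0.00050777,
        0.00061094]), 'tau': array([-2.90074182e-03, -4.80629075e+01,  2.98531097e+01,  1.95313990e-02,
       -3.83516899e-04, -4.27451073e-05]), 'tcp_pos': array([5.74491386e-01, 3.32453833e-05, 2.49389570e-01]), 'orientation': array([-7.44096363e-04,  7.07115968e-01,  7.07096959e-01, -5.86939482e-04]), 'wrist_force': array([ 0.2929097 ,  0.21727069, -0.1518817 ]), 'ft_torque': array([0.00113253, 0.05636494, 0.07606832]), 'finger_gap': 0.08537637456652333}
scene [[433.36889788   0.         285.16716754]
 [  0.         433.36889788 220.2999001 ]
 [  0.           0.           1.        ]] [[ 0.82787346  0.56067119  0.01653333 -0.50633463]
 [ 0.40689694 -0.58000374 -0.70571279 -0.10761184]
 [-0.38608344  0.59096825 -0.7083051   1.04670479]
 [ 0.          0.          0.          1.        ]] None
side [[437.98925334   0.         269.74344192]
 [  0.         437.98925334 209.01261812]
 [  0.           0.           1.        ]] [[-0.99399089 -0.10872867  0.01265629  0.56209058]
 [-0.08853067  0.73052288 -0.67712527  0.09595488]
 [ 0.06437722 -0.67417683 -0.73575891  1.0160984 ]
 [ 0.          0.          0.          1.        ]] None
wrist [[290.75844774   0.         279.497912  ]
 [  0.         290.75844774 203.3020046 ]
 [  0.           0.           1.        ]] None [[-3.89071114e-04 -9.44628592e-01 -3.28141237e-01  8.59738165e-02]
 [ 9.99999913e-01 -3.17673127e-04 -2.71187985e-04  9.35063278e-05]
 [ 1.51930271e-04 -3.28141314e-01  9.44628633e-01 -1.22928637e-01]
 [ 0.00000000e+00  0.00000000e+00  0.00000000e+00  1.00000000e+00]]
```

View pics/scene0.png

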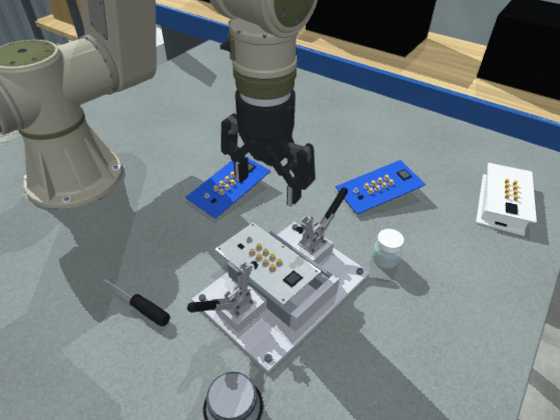

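View pics/side0.png

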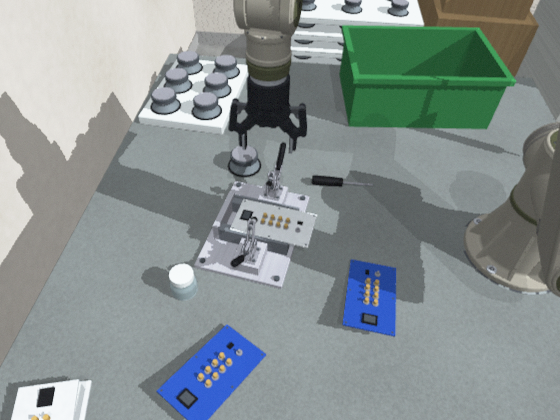

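View pics/wrist0.png

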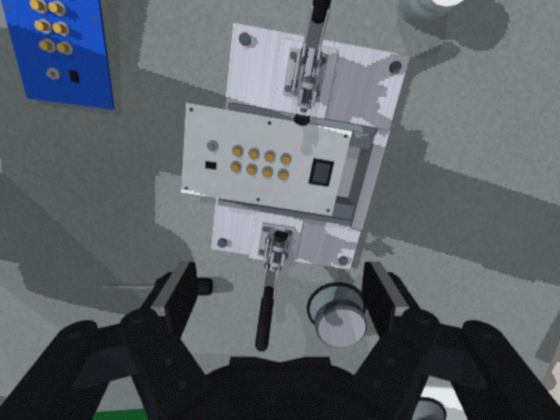

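Run:
```python
import cv2
for n,(x,y,w,h) in dict(scene=(180,170,200,200),side=(185,140,150,150),wrist=(170,10,250,260)).items():
    im=cv2.imread(f"pics/{n}0.png")[y:y+h,x:x+w]
    f=600/h if h>=w else 600/w
    s=int(600//max(w,h)) if n=="wrist" else int(600/max(w,h))
    im=cv2.resize(im,None,fx=s,fy=s,interpolation=cv2.INTER_CUBIC)
    step=20
    for i in range(0,w,step): cv2.putText(im,str(x+i),(i*s,8),0,.3,(0,0,255),1); cv2.line(im,(i*s,10),(i*s,16),(0,0,255),1)
    for i in range(0,h,step): cv2.putText(im,str(y+i),(0,i*s+4),0,.3,(0,0,255),1); cv2.line(im,(22,i*s),(28,i*s),(0,0,255),1)
    cv2.imwrite(f"pics/{n}0c.png",im); print(n,s)
```

```text
scene 3
side 4
wrist 2
```

View pics/scene0c.png

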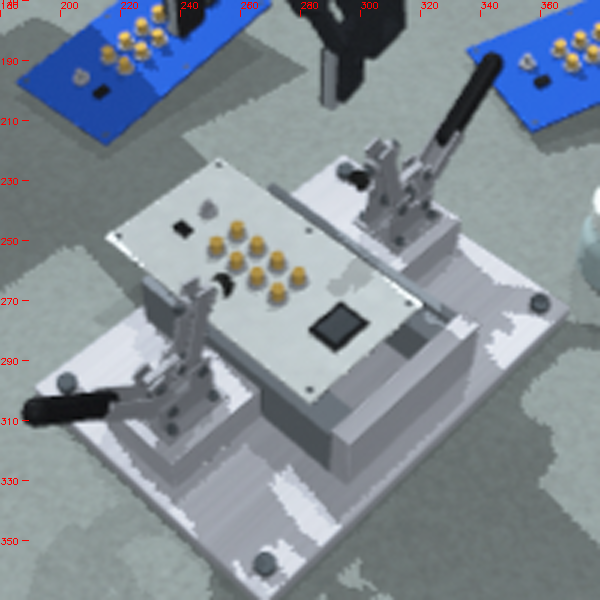

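View pics/side0c.png

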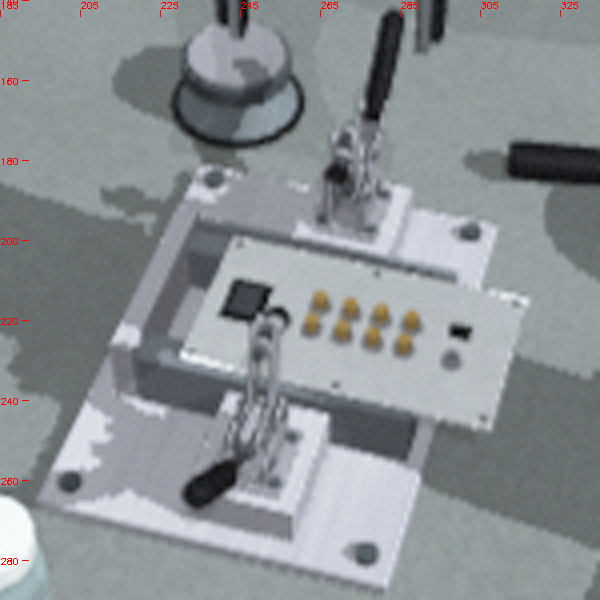

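View pics/wrist0c.png

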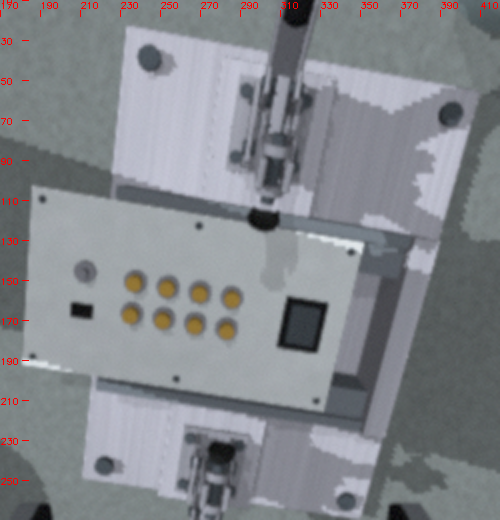

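```bash
cat > h.py <<'E'
import numpy as np
from scipy.spatial.transform import Rotation as R
def camT(r,tcp=None,q=None):
    if r.get("camera_from_world") is not None: return r["camera_from_world"]
    T=np.eye(4);T[:3,:3]=R.from_quat(np.roll(q,-1)).as_matrix();T[:3,3]=tcp
    return np.linalg.inv(T@r["mount"])
def proj(K,T,P):
    P=np.atleast_2d(P); c=P@T[:3,:3].T+T[:3,3]; u=c@K.T; return u[:,:2]/u[:,2:]
def jig2w(p,P):
    c,s=np.cos(p[2]),np.sin(p[2]); P=np.atleast_2d(P).astype(float)
    return np.c_[p[0]+c*P[:,0]-s*P[:,1],p[1]+s*P[:,0]+c*P[:,1],P[:,2]]
E
cat > fit.py <<'E'
from h import *; import pickle
from scipy.optimize import least_squares
d=pickle.load(open("d0.pkl","rb"))
tcp=[.574491,.000033,.24939];q=[-7.44e-4,.707116,.707097,-5.87e-4]
pl=[[-.07,.14,.012],[.13,.14,.012],[-.07,-.14,.012],[.13,-.14,.012]]
px=dict(scene=[[294.3,222.3],[369.3,274.3],[191.7,299],[267.5,370.5]],
side=[[281.2,287.5],[194.5,265.7],[309.2,197],[233.7,182.5]],
wrist=[[233.5,23.5],[409,56.5],[211,249],[351,268.5]])
pp=dict(scene=[[253.3,222.7],[321.7,271],[215.7,249],[284,304]],
side=[[308.2,247.5],[230,229.5],[317,214.5],[245.7,199]],
wrist=[[186.5,103],[352,131],[181,192],[335,216.5]])
def panel(v): # x,y,yaw rel jig
    return jig2w(v,np.array([[-.09,.05,.049],[.09,.05,.049],[-.09,-.05,.049],[.09,-.05,.049]]))
def res(v,each=False):
    o={}
    for n in px:
        T=camT(d[n],tcp,q);K=d[n]["mtx"]
        a=proj(K,T,jig2w(v[:3],pl))-px[n]
        b=proj(K,T,jig2w(v[:3],panel(v[3:6])))-pp[n]
        o[n]=np.r_[a,b]
    if each: return o
    return np.concatenate([x.ravel() for x in o.values()])
s=least_squares(res,[.58,.12,-.1,-.01,0,0],loss="soft_l1")
print(s.x)
for n,x in res(s.x,True).items(): print(n,x.round(1).tolist())
E
python3 fit.py
```

```text
[ 0.56950275  0.01754687 -0.16172311 -0.01355838  0.00161792 -0.00095774]
scene [[0.3, -2.1], [1.4, -3.0], [-0.9, -0.8], [1.1, 0.2], [0.3, -1.5], [-0.0, -0.9], [-0.1, -1.1], [0.0, -0.8]]
side [[-0.0, -1.3], [-1.4, -0.9], [-0.4, -1.5], [0.3, -2.3], [-1.4, -0.4], [-1.5, -0.1], [-1.1, -0.2], [-3.5, -0.3]]
wrist [[-1.4, -0.5], [1.7, -0.5], [-0.6, 2.0], [-0.5, 2.7], [-0.6, 0.2], [0.5, 0.5], [-0.0, 0.9], [-2.8, -0.3]]
```

>>> move_arm(
  commands=[
    [[-0.925,0.255,0],[0,0,-0.29],-1],
    [[-0.925,0.255,0],[0,0,-0.29],-1],
    [[-0.925,0.255,0],[0,0,-0.29],-1],
    [[-0.925,0.255,0],[0,0,-0.29],-1],
    [[0,0,-0.5],[0,0,0],-1],
  ],
  newtons=60,
)

```text
clock: 0.65
tcp_pos: [0.4239, 0.0419, 0.2321]
orientation: [0.001, 0.762, 0.648, 0.001]
wrist_force: [1.5, -1.2, -0.2]
finger_gap: 0.0122
```

>>> move_arm(
  commands=[
    [[0,0,-0.8],[0,0,0],-1],
    [[0,0,-0.8],[0,0,0],-1],
    [[0,0,-0.8],[0,0,0],-1],
    [[0,0,-0.3],[0,0,0],-1],
    [[0,0,0],[0,0,0],-1],
  ],
)

```text
clock: 1.15
tcp_pos: [0.425, 0.041, 0.1203]
orientation: [-0.002, 0.762, 0.648, -0.002]
wrist_force: [-0.5, 0.0, 0.3]
finger_gap: -0.0001
```

```bash
cat > look.py <<'E'
import sys; from workcell import env, eyes
import cv2,pickle,numpy as np
t=sys.argv[1]; d={}
for n in sys.argv[2:]:
    st=env.get_state(); r=eyes.read_camera(n); d[n]=(r,st["tcp_pos"],st["orientation"])
    im=cv2.cvtColor(r["frame"],cv2.COLOR_RGB2BGR)
    if n=="scene": im=im[120:370,160:440]
    if n=="side": im=im[120:320,160:400]
    cv2.imwrite(f"pics/{n}{t}.png",cv2.resize(im,None,fx=(2 if n=="wrist" and 0 else 800/im.shape[1] if n!="wrist" else 1),fy=(800/im.shape[1] if n!="wrist" else 1),interpolation=cv2.INTER_CUBIC)[:600])
pickle.dump(d,open(f"d{t}.pkl","wb"))
s=env.get_state()
for k in ("clock","tcp_pos","orientation","wrist_force","finger_gap"): print(k,np.round(s[k],4))
E
python3 look.py 1 scene side
```

```text
clock 1.25
tcp_pos [0.4271 0.0408 0.1225]
orientation [-1.000e-04  7.620e-01  6.476e-01 -1.000e-04]
wrist_force [ 0.172   0.5947 -0.6089]
finger_gap 0.0001
```

View pics/scene1.png

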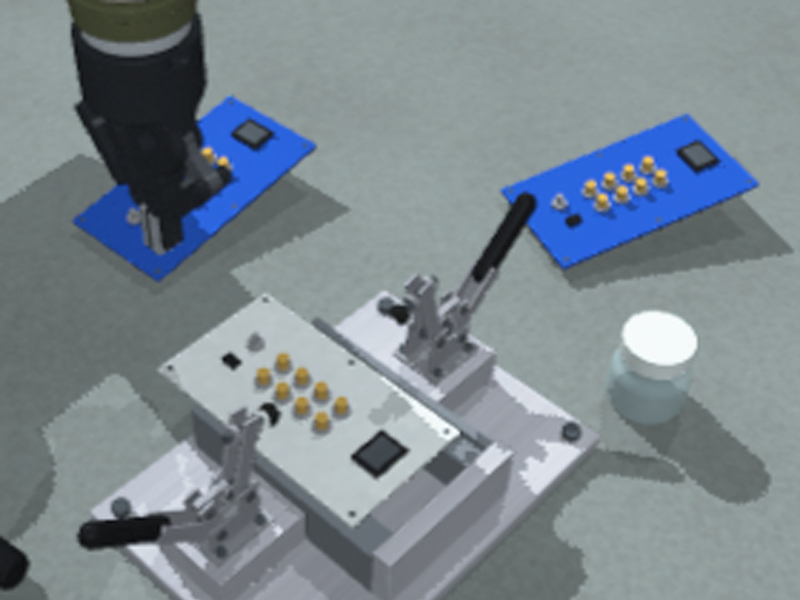

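View pics/side1.png

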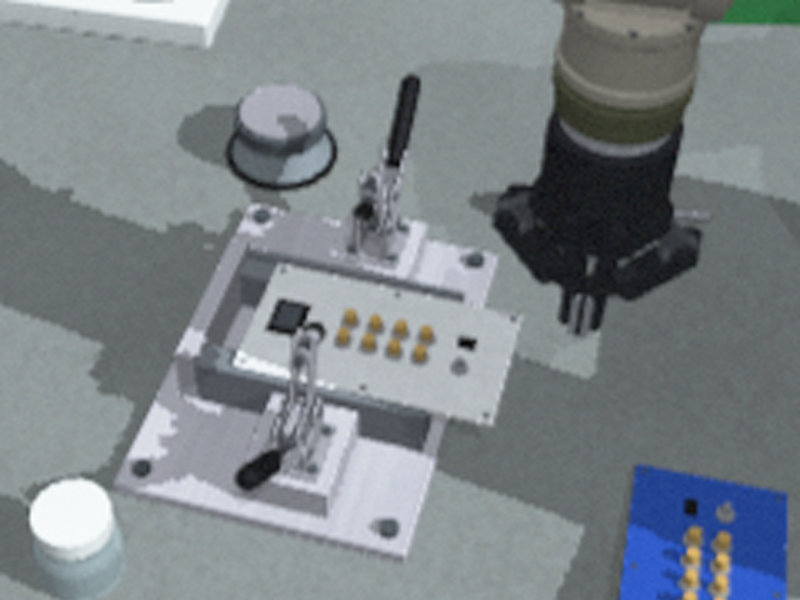

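>>> move_arm(
  commands=[
    [[0,0,-0.85],[0,0,0],-1],
    [[0,0,-0.85],[0,0,0],-1],
    [[0.2,-0.032,0],[0,0,0],-1],
    [[0.2,-0.032,0],[0,0,0],-1],
    [[0,0,0],[0,0,0],-1],
  ],
)

```text
clock: 1.75
tcp_pos: [0.4469, 0.0377, 0.0566]
orientation: [0.002, 0.762, 0.647, 0.002]
wrist_force: [0.2, 0.8, 0.9]
finger_gap: -0.0004
```

```bash
python3 look.py 2 scene side
```

```text
clock 1.85
tcp_pos [0.4451 0.038  0.0561]
orientation [0.0013 0.762  0.6475 0.0012]
wrist_force [ 0.5723 -0.675   0.6915]
finger_gap 0.0003
```

View pics/side2.png

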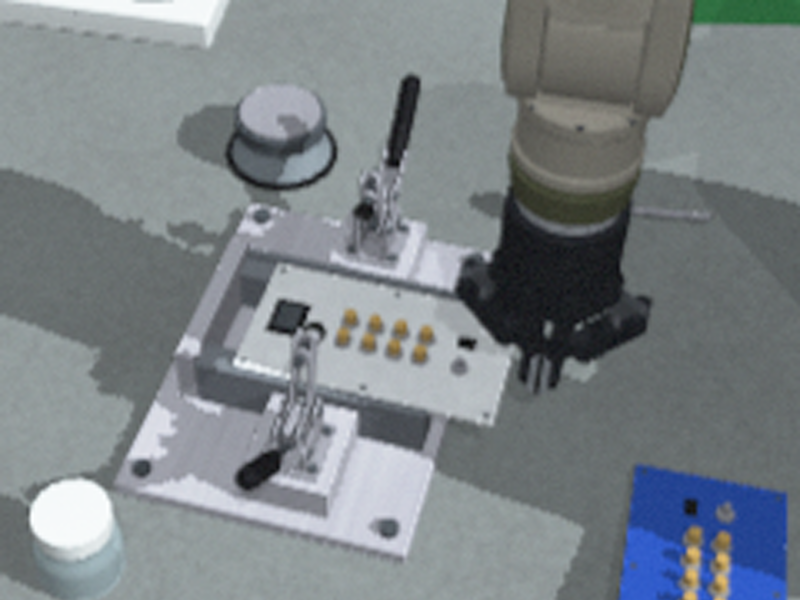

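View pics/scene2.png

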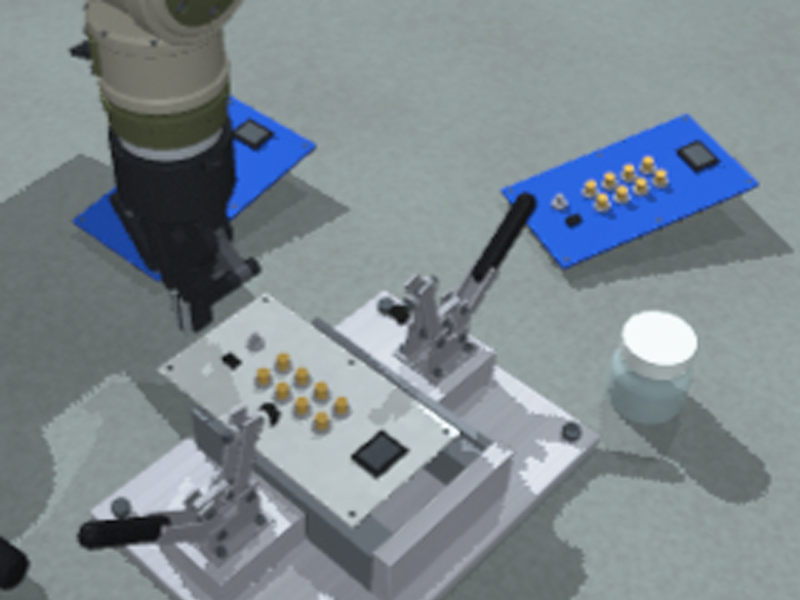

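>>> move_arm(
  commands=[
    [[0.1,-0.016,-0.05],[0,0,0],-1],
    [[0.1,-0.016,0],[0,0,0],-1],
    [[0.1,-0.016,0],[0,0,0],-1],
    [[0,0,0],[0,0,0],-1],
  ],
)

```text
clock: 2.25
tcp_pos: [0.4538, 0.0365, 0.0521]
orientation: [-0.001, 0.762, 0.648, -0.001]
wrist_force: [-4.6, 0.4, 4.4]
finger_gap: 0.0002
```

>>> move_arm(
  commands=[
    [[0.1,-0.016,0],[0,0,0],-1],
    [[0.1,-0.016,0],[0,0,0],-1],
    [[0.1,-0.016,0],[0,0,0],-1],
  ],
)

```text
clock: 2.55
tcp_pos: [0.4624, 0.0351, 0.0516]
orientation: [-0.003, 0.762, 0.648, -0.003]
wrist_force: [-12.8, 1.9, 11.1]
finger_gap: -0.0004
```

```bash
python3 look.py 3 scene side
```

```text
clock 2.65
tcp_pos [0.4641 0.0348 0.0516]
orientation [-0.0022  0.7619  0.6477 -0.002 ]
wrist_force [-7.1062  0.91    3.4261]
finger_gap -0.0002
```

View pics/side3.png

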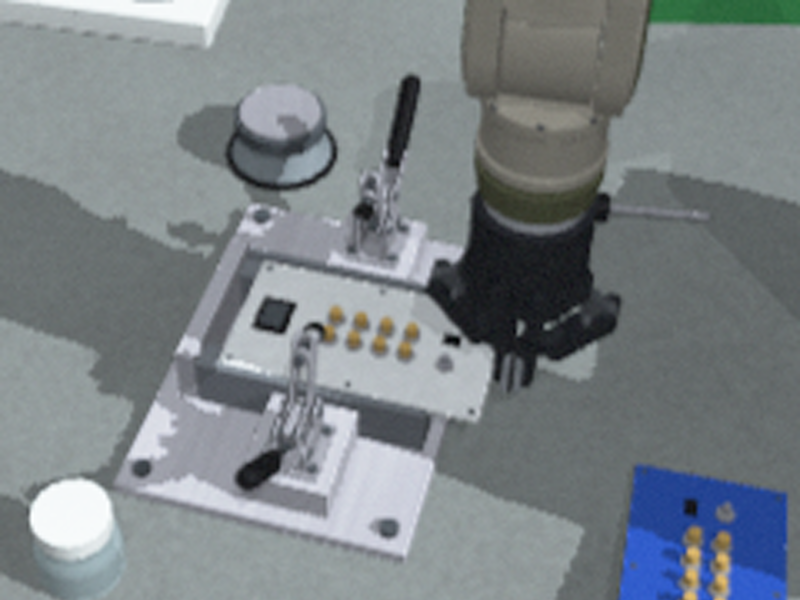

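>>> move_arm(
  commands=[
    [[0.1,-0.016,0],[0,0,0],-1],
    [[0.1,-0.016,0],[0,0,0],-1],
  ],
)

```text
clock: 2.85
tcp_pos: [0.4703, 0.0339, 0.0515]
orientation: [-0.003, 0.762, 0.648, -0.003]
wrist_force: [-11.2, 2.3, 9.5]
finger_gap: 0.0004
```

>>> move_arm(
  commands=[
    [[0.05,-0.008,0],[0,0,0],-1],
    [[0.05,-0.008,0],[0,0,0],-1],
  ],
)

```text
clock: 3.05
tcp_pos: [0.4751, 0.0331, 0.0516]
orientation: [-0.003, 0.762, 0.648, -0.003]
wrist_force: [-11.0, 1.9, 8.2]
finger_gap: -0.0001
```

>>> move_arm(
  commands=[
    [[0.04,-0.006,0],[0,0,0],-1],
    [[0,0,0],[0,0,0],-1],
  ],
)

```text
clock: 3.25
tcp_pos: [0.4768, 0.0328, 0.0516]
orientation: [-0.003, 0.762, 0.648, -0.002]
wrist_force: [-10.0, 2.4, 7.0]
finger_gap: 0.0001
```

```bash
python3 look.py 4 scene side
```

```text
clock 3.35
tcp_pos [0.4768 0.0328 0.0516]
orientation [-0.0026  0.7619  0.6477 -0.0024]
wrist_force [-8.8274  1.856   7.2485]
finger_gap -0.0002
```

View pics/scene4.png

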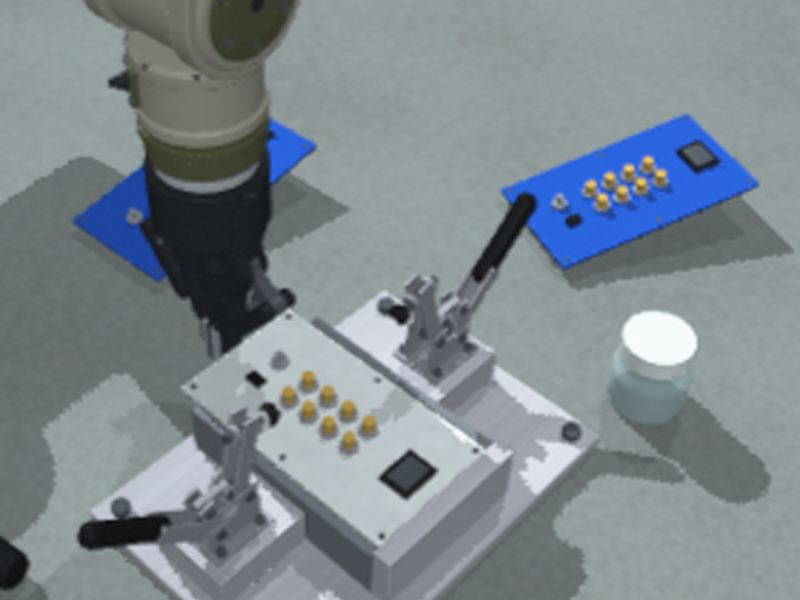

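>>> move_arm(
  commands=[
    [[0.04,-0.006,0],[0,0,0],-1],
    [[0,0,0],[0,0,0],-1],
  ],
)

```text
clock: 3.55
tcp_pos: [0.4773, 0.0328, 0.0515]
orientation: [-0.003, 0.762, 0.648, -0.003]
wrist_force: [-13.0, 2.0, 9.8]
finger_gap: -0.0003
```

>>> move_arm(
  commands=[
    [[0.04,-0.006,0],[0,0,0],-1],
    [[0,0,0],[0,0,0],-1],
  ],
)

```text
clock: 3.75
tcp_pos: [0.4775, 0.0327, 0.0515]
orientation: [-0.004, 0.762, 0.648, -0.004]
wrist_force: [-16.8, 1.5, 13.4]
finger_gap: -0.0001
```

>>> move_arm(
  commands=[
    [[0.03,-0.005,0],[0,0,0],-1],
    [[0,0,0],[0,0,0],-1],
  ],
)

```text
clock: 3.95
tcp_pos: [0.4775, 0.0327, 0.0514]
orientation: [-0.005, 0.762, 0.648, -0.005]
wrist_force: [-19.1, 2.6, 17.0]
finger_gap: -0.0002
```

```bash
python3 look.py 5 scene side
python3 - <<'E'
import cv2
a=cv2.imread('pics/scene5.png')[260:600,150:550]; cv2.imwrite('pics/scene5c.png',cv2.resize(a,None,fx=1.75,fy=1.75))
E
```

```text
clock 4.05
tcp_pos [0.4775 0.0327 0.0514]
orientation [-0.0051  0.7618  0.6478 -0.0047]
wrist_force [-18.926    2.8909  17.3764]
finger_gap 0.0001
```

View pics/scene5c.png

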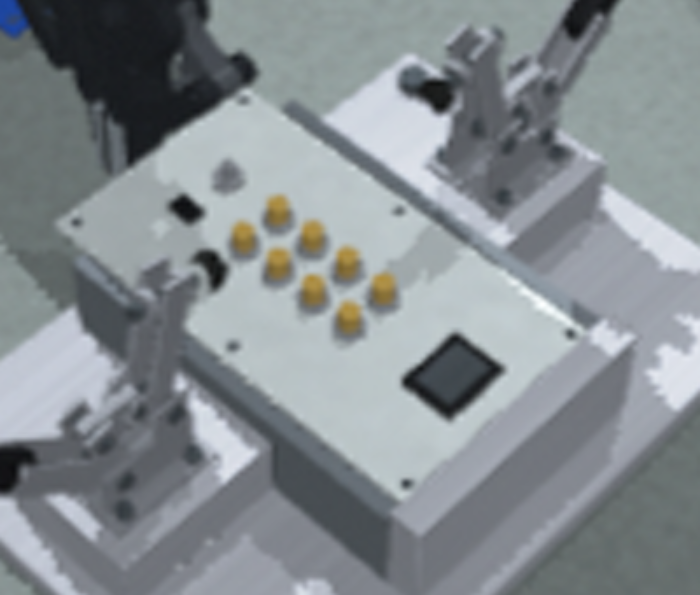

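View pics/side5.png

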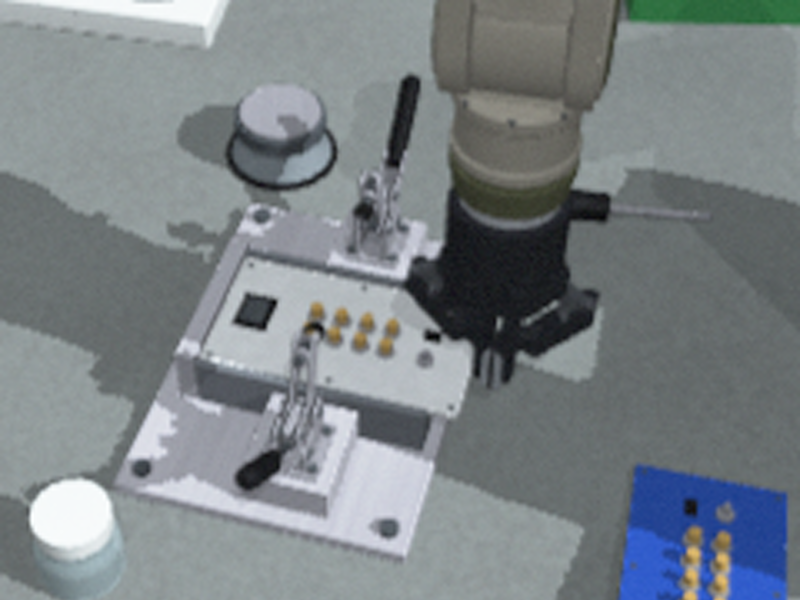

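Run:
```python
from h import *; import pickle
d=pickle.load(open("d0.pkl","rb"))
p=[0.5695,0.01755,-0.1617]
for n,P in dict(L=[.015,.185,.121],R=[.015,-.185,.121],Lc=[.015,.225,.125],Rc=[.015,-.225,.125]).items():
    w=jig2w(p,[P]); print(n,w.round(4),[(c,proj(d[c]["mtx"],d[c]["camera_from_world"],w).round(1).tolist()) for c in("scene","side")])
```

```text
L [[0.6141 0.1977 0.121 ]] [('scene', [[344.4, 190.5]]), ('side', [[233.9, 263.7]])]
R [[ 0.5545 -0.1675  0.121 ]] [('scene', [[192.1, 307.1]]), ('side', [[282.2, 144.9]])]
Lc [[0.6205 0.2372 0.125 ]] [('scene', [[357.0, 179.5]]), ('side', [[226.8, 279.6]])]
Rc [[ 0.5481 -0.2069  0.125 ]] [('scene', [[169.6, 322.5]]), ('side', [[286.2, 133.9]])]
```

>>> move_arm(
  commands=[
    [[-0.3,0.05,0],[0,0,0],-1],
    [[-0.3,0.05,0.5],[0,0,0],-1],
    [[0,0,1],[0,0,0],-1],
    [[0,0,1],[0,0,0],-1],
    [[0,0,1],[0,0,0],-1],
  ],
)

```text
clock: 4.55
tcp_pos: [0.4613, 0.0355, 0.194]
orientation: [0.001, 0.762, 0.648, 0.0]
wrist_force: [0.7, 0.2, -0.1]
finger_gap: 0.0002
```

>>> move_arm(
  commands=[
    [[0,0.5,0.6],[0,0,0],-1],
    [[0.7,0.9,0.2],[0,0,0],-1],
    [[0.7,0.9,0],[0,0,0],-1],
    [[0.7,0.9,0],[0,0,0],-1],
    [[0.7,0.9,0],[0,0,0],-1],
  ],
)

```text
clock: 5.05
tcp_pos: [0.5747, 0.2012, 0.2248]
orientation: [0.001, 0.762, 0.648, 0.001]
wrist_force: [0.5, -1.2, 0.4]
finger_gap: -0.0001
```

>>> move_arm(
  commands=[
    [[0.7,0.75,0],[0,0,0],-1],
    [[0.5,0.2,0],[0,0,0],-1],
    [[0,0,0],[0,0,0],-1],
  ],
)

```text
clock: 5.35
tcp_pos: [0.6234, 0.2392, 0.2229]
orientation: [0.0, 0.761, 0.648, 0.001]
wrist_force: [0.1, 0.1, 0.1]
finger_gap: 0.0
```

>>> move_arm(
  commands=[
    [[-0.05,0,-0.9],[0,0,0],-1],
    [[0,0,-0.9],[0,0,0],-1],
    [[0,0,-0.65],[0,0,0],-1],
    [[0,0,0],[0,0,0],-1],
  ],
)

```text
clock: 5.75
tcp_pos: [0.6157, 0.2361, 0.122]
orientation: [-0.002, 0.762, 0.647, -0.004]
wrist_force: [0.0, 0.0, -0.6]
finger_gap: -0.0003
```

```bash
python3 look.py 6 scene side
```

```text
clock 5.85
tcp_pos [0.6186 0.237  0.1268]
orientation [-1.000e-04  7.622e-01  6.474e-01 -3.000e-04]
wrist_force [-0.6876 -0.347   0.2917]
finger_gap 0.0
```

View pics/scene6.png

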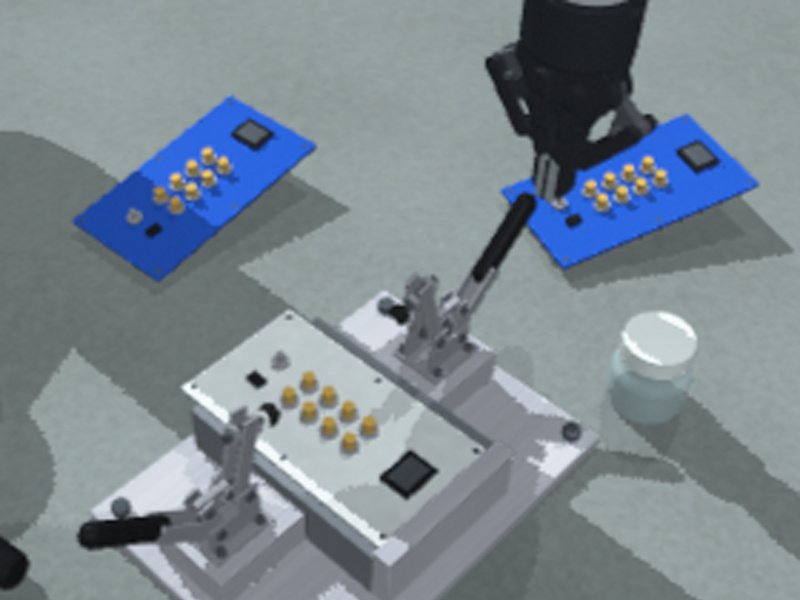

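View pics/side6.png

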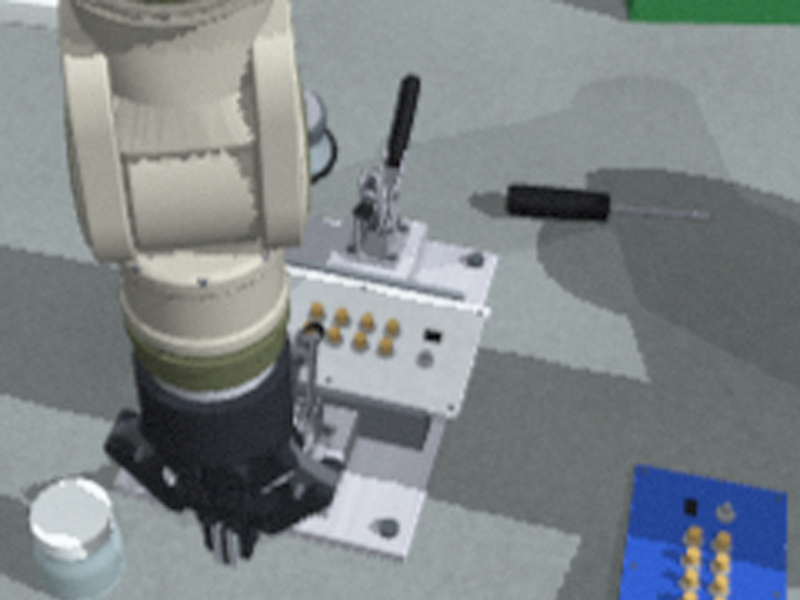

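>>> move_arm(
  commands=[
    [[-0.032,-0.197,0],[0,0,0],-1],
    [[-0.032,-0.197,0],[0,0,0],-1],
    [[-0.016,-0.099,0],[0,0,0],-1],
    [[-0.016,-0.099,0.05],[0,0,0],-1],
  ],
)

```text
clock: 6.25
tcp_pos: [0.6157, 0.2145, 0.1294]
orientation: [-0.001, 0.762, 0.648, 0.002]
wrist_force: [0.2, 8.9, 1.2]
finger_gap: -0.0001
```

>>> move_arm(
  commands=[
    [[-0.016,-0.099,0.08],[0,0,0],-1],
    [[-0.016,-0.099,0.08],[0,0,0],-1],
    [[-0.016,-0.099,0.08],[0,0,0],-1],
  ],
)

```text
clock: 6.55
tcp_pos: [0.6138, 0.2046, 0.14]
orientation: [-0.001, 0.761, 0.648, 0.003]
wrist_force: [-1.0, 9.3, 5.8]
finger_gap: 0.0003
```

>>> move_arm(
  commands=[
    [[-0.016,-0.099,0.05],[0,0,0],-1],
    [[-0.016,-0.099,0.05],[0,0,0],-1],
    [[-0.016,-0.099,0.05],[0,0,0],-1],
    [[-0.016,-0.099,0.04],[0,0,0],-1],
    [[-0.016,-0.099,0.04],[0,0,0],-1],
  ],
)

```text
clock: 7.05
tcp_pos: [0.6118, 0.1838, 0.1496]
orientation: [0.0, 0.762, 0.648, 0.003]
wrist_force: [0.4, 5.5, 3.8]
finger_gap: -0.0003
```

>>> move_arm(
  commands=[
    [[-0.016,-0.099,0.025],[0,0,0],-1],
    [[-0.016,-0.099,0.025],[0,0,0],-1],
    [[-0.016,-0.099,0.02],[0,0,0],-1],
    [[-0.016,-0.099,0.02],[0,0,0],-1],
    [[-0.016,-0.099,0.01],[0,0,0],-1],
  ],
)

```text
clock: 7.55
tcp_pos: [0.607, 0.162, 0.1514]
orientation: [0.0, 0.762, 0.648, 0.0]
wrist_force: [0.9, 3.1, 2.5]
finger_gap: 0.0001
```

```bash
python3 look.py 7 scene
```

```text
clock 7.6
tcp_pos [0.6067 0.1612 0.1512]
orientation [ 3.000e-04  7.622e-01  6.473e-01 -4.000e-04]
wrist_force [0.8283 0.8413 1.1363]
finger_gap -0.0001
```

View pics/scene7.png

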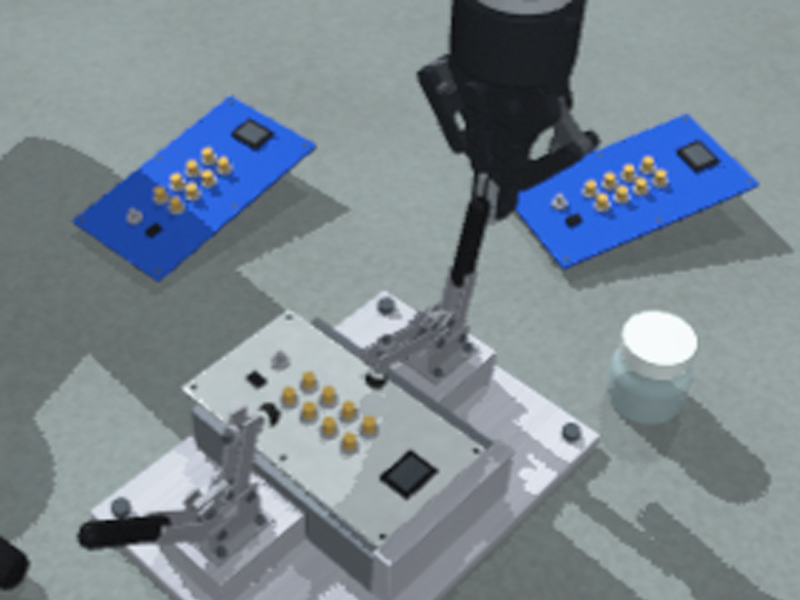

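>>> move_arm(
  commands=[
    [[-0.016,-0.099,0.025],[0,0,0],-1],
    [[-0.016,-0.099,0.01],[0,0,0],-1],
    [[-0.016,-0.099,0.01],[0,0,0],-1],
    [[-0.016,-0.099,0.01],[0,0,0],-1],
  ],
)

```text
clock: 8.0
tcp_pos: [0.6041, 0.1462, 0.1532]
orientation: [-0.0, 0.762, 0.648, -0.0]
wrist_force: [0.6, 3.4, 3.2]
finger_gap: -0.0
```

>>> move_arm(
  commands=[
    [[-0.016,-0.099,0],[0,0,0],-1],
    [[-0.016,-0.099,0],[0,0,0],-1],
    [[-0.016,-0.099,0],[0,0,0],-1],
  ],
)

```text
clock: 8.3
tcp_pos: [0.6023, 0.1348, 0.1535]
orientation: [-0.0, 0.762, 0.648, 0.0]
wrist_force: [0.1, 4.0, 3.6]
finger_gap: -0.0002
```

>>> move_arm(
  commands=[
    [[-0.012,-0.074,0],[0,0,0],-1],
    [[-0.008,-0.05,0],[0,0,0],-1],
  ],
)

```text
clock: 8.5
tcp_pos: [0.6014, 0.1291, 0.1533]
orientation: [0.0, 0.762, 0.647, -0.0]
wrist_force: [0.9, 1.8, 2.1]
finger_gap: -0.0002
```

>>> move_arm(
  commands=[
    [[-0.008,-0.05,0],[0,0,0],-1],
    [[-0.008,-0.05,0],[0,0,0],-1],
  ],
)

```text
clock: 8.7
tcp_pos: [0.6007, 0.1251, 0.1529]
orientation: [0.0, 0.762, 0.647, -0.001]
wrist_force: [-0.2, 1.3, 0.8]
finger_gap: 0.0008
```

>>> move_arm(
  commands=[
    [[-0.008,-0.05,0],[0,0,0],-1],
    [[-0.004,-0.025,0],[0,0,0],-1],
  ],
)

```text
clock: 8.9
tcp_pos: [0.6006, 0.1244, 0.153]
orientation: [-0.002, 0.762, 0.648, 0.001]
wrist_force: [0.9, 10.3, 0.5]
finger_gap: -0.0001
```

>>> move_arm(
  commands=[
    [[-0.004,-0.025,0],[0,0,0],-1],
    [[0,0,0],[0,0,0],-1],
  ],
)

```text
clock: 9.1
tcp_pos: [0.6006, 0.1244, 0.1531]
orientation: [-0.002, 0.761, 0.648, 0.002]
wrist_force: [2.4, 11.1, -0.1]
finger_gap: -0.0003
```

>>> move_arm(
  commands=[
    [[-0.008,-0.05,0],[0,0,0],-1],
    [[-0.004,-0.025,0],[0,0,0],-1],
    [[0,0,0],[0,0,0],-1],
  ],
)

```text
clock: 9.4
tcp_pos: [0.6005, 0.124, 0.1532]
orientation: [-0.004, 0.761, 0.649, 0.004]
wrist_force: [3.9, 19.4, -0.7]
finger_gap: -0.0
```

```bash
python3 look.py 8 scene side
```

```text
clock 9.5
tcp_pos [0.6005 0.124  0.1532]
orientation [-0.0034  0.7607  0.6491  0.0041]
wrist_force [ 3.6967 19.8358 -1.4105]
finger_gap 0.0
```

View pics/scene8.png

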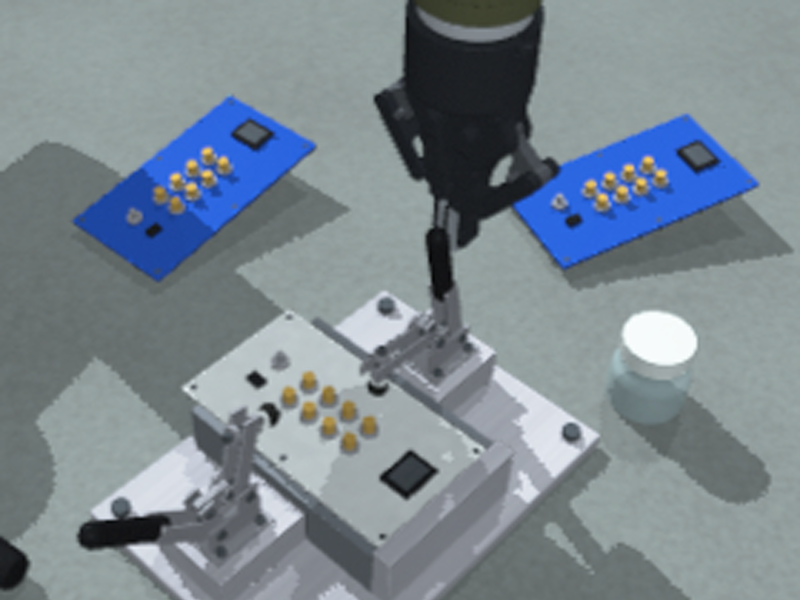

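>>> move_arm(
  commands=[
    [[0.08,0.5,0],[0,0,0],-1],
    [[0,0.1,0.7],[0,0,0],-1],
    [[0,0,1],[0,0,0],-1],
    [[0,0,1],[0,0,0],-1],
    [[-0.1,-0.8,0],[0,0,0],-1],
  ],
)

```text
clock: 10.0
tcp_pos: [0.6015, 0.1126, 0.267]
orientation: [0.003, 0.761, 0.649, 0.004]
wrist_force: [-0.1, -0.4, 0.7]
finger_gap: -0.0001
```

>>> move_arm(
  commands=[
    [[-0.16,-0.98,0],[0,0,0],-1],
    [[-0.16,-0.98,0],[0,0,0],-1],
    [[-0.16,-0.98,0],[0,0,0],-1],
    [[-0.16,-0.98,0],[0,0,0],-1],
    [[-0.16,-0.98,0],[0,0,0],-1],
  ],
)

```text
clock: 10.5
tcp_pos: [0.5658, -0.0873, 0.2606]
orientation: [-0.0, 0.762, 0.647, -0.001]
wrist_force: [0.3, -0.2, 0.3]
finger_gap: -0.0001
```

>>> move_arm(
  commands=[
    [[-0.16,-0.98,0],[0,0,0],-1],
    [[-0.16,-0.98,0],[0,0,0],-1],
    [[-0.16,-0.98,0],[0,0,0],-1],
    [[0,0,0],[0,0,0],-1],
  ],
)

```text
clock: 10.9
tcp_pos: [0.5463, -0.2078, 0.2602]
orientation: [-0.0, 0.764, 0.645, -0.001]
wrist_force: [0.2, -0.3, -0.5]
finger_gap: 0.0004
```

```bash
python3 look.py 9 scene side
```

```text
clock 11.0
tcp_pos [ 0.5469 -0.2041  0.2605]
orientation [-8.000e-04  7.629e-01  6.466e-01 -6.000e-04]
wrist_force [ 0.0752  1.0859 -0.3477]
finger_gap -0.0001
```

View pics/side9.png

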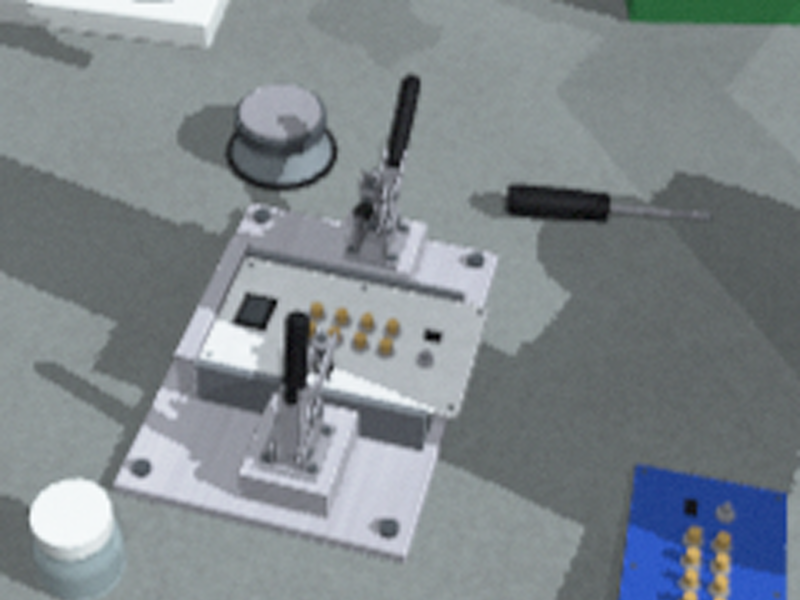

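>>> move_arm(
  commands=[
    [[0.03,-0.08,-0.9],[0,0,0],-1],
    [[0,0,-0.9],[0,0,0],-1],
    [[0,0,-0.9],[0,0,0],-1],
    [[0,0,-0.68],[0,0,0],-1],
    [[0,0,0],[0,0,0],-1],
  ],
)

```text
clock: 11.5
tcp_pos: [0.5461, -0.2031, 0.1217]
orientation: [-0.004, 0.761, 0.648, -0.002]
wrist_force: [-0.3, 0.1, -0.1]
finger_gap: -0.0002
```

```bash
python3 look.py 10 scene side;python3 - <<'E'
from h import *; import pickle
d=pickle.load(open("d0.pkl","rb"))
p=[0.5695,0.01755,-0.1617]
for n,P in dict(L=[.015,.089,.152],R=[.015,-.089,.152]).items():
    w=jig2w(p,[P]); 
    for c,o,s in(("scene",(160,120),800/280),("side",(160,120),800/240)): print(n,c,(proj(d[c]["mtx"],d[c]["camera_from_world"],w)-o)*s)
E
```

```text
clock 11.6
tcp_pos [ 0.5489 -0.2049  0.1263]
orientation [-6.000e-04  7.615e-01  6.482e-01 -3.000e-04]
wrist_force [ 1.005  -0.1595  0.2346]
finger_gap 0.0
L scene [[437.35440649 236.60421205]]
L side [[295.23929612 322.21669843]]
R scene [[224.43215529 395.0197943 ]]
R side [[373.72902616 133.68893448]]
```

View pics/scene10.png

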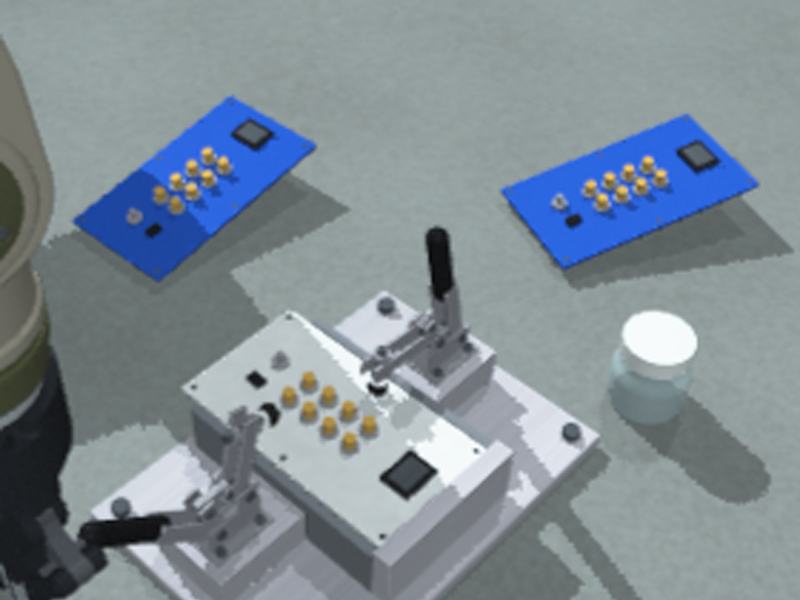

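View pics/side10.png

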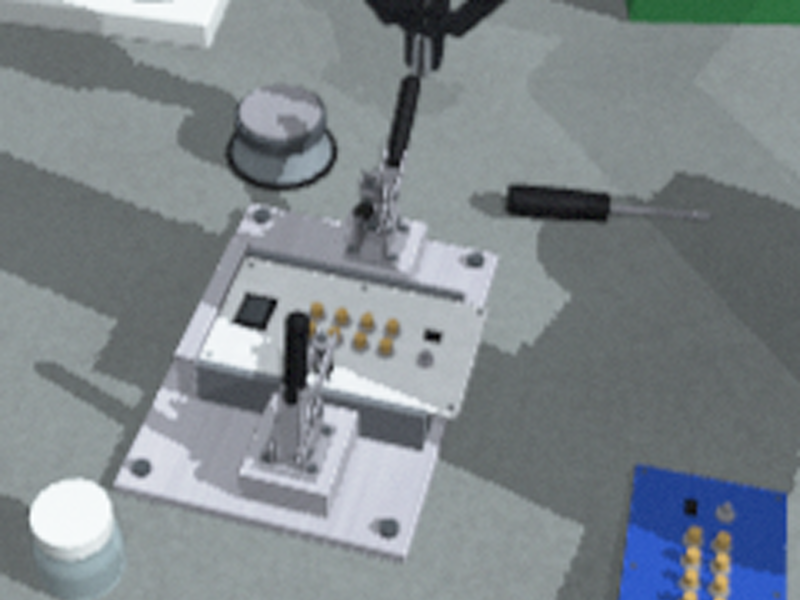

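>>> move_arm(
  commands=[
    [[0.028,0.17,0],[0,0,0],-1],
    [[0.028,0.17,0],[0,0,0],-1],
    [[0.016,0.099,0],[0,0,0],-1],
    [[0.016,0.099,0.05],[0,0,0],-1],
  ],
)

```text
clock: 12.0
tcp_pos: [0.5529, -0.1843, 0.1289]
orientation: [0.001, 0.762, 0.648, -0.0]
wrist_force: [-2.4, -7.5, 2.7]
finger_gap: -0.0
```

>>> move_arm(
  commands=[
    [[0.016,0.099,0.08],[0,0,0],-1],
    [[0.016,0.099,0.08],[0,0,0],-1],
    [[0.016,0.099,0.08],[0,0,0],-1],
  ],
)

```text
clock: 12.3
tcp_pos: [0.5542, -0.1756, 0.1395]
orientation: [0.003, 0.763, 0.647, -0.002]
wrist_force: [-5.4, -9.3, 7.8]
finger_gap: -0.0002
```

>>> move_arm(
  commands=[
    [[0.016,0.099,0.05],[0,0,0],-1],
    [[0.016,0.099,0.05],[0,0,0],-1],
    [[0.016,0.099,0.05],[0,0,0],-1],
    [[0.016,0.099,0.04],[0,0,0],-1],
    [[0.016,0.099,0.04],[0,0,0],-1],
  ],
)

```text
clock: 12.8
tcp_pos: [0.5584, -0.1551, 0.1491]
orientation: [0.003, 0.763, 0.647, -0.001]
wrist_force: [-1.9, -6.1, 3.4]
finger_gap: -0.0001
```

>>> move_arm(
  commands=[
    [[0.016,0.099,0.025],[0,0,0],-1],
    [[0.016,0.099,0.025],[0,0,0],-1],
    [[0.016,0.099,0.02],[0,0,0],-1],
    [[0.016,0.099,0.02],[0,0,0],-1],
    [[0.016,0.099,0.01],[0,0,0],-1],
  ],
)

```text
clock: 13.3
tcp_pos: [0.5611, -0.1331, 0.1514]
orientation: [0.0, 0.762, 0.648, 0.0]
wrist_force: [-0.5, -2.8, 2.6]
finger_gap: -0.0002
```

```bash
python3 look.py 11 side
```

```text
clock 13.35
tcp_pos [ 0.5611 -0.1322  0.1512]
orientation [-0.000e+00  7.618e-01  6.478e-01  4.000e-04]
wrist_force [ 0.3339 -1.265   1.5372]
finger_gap 0.0001
```

View pics/side11.png

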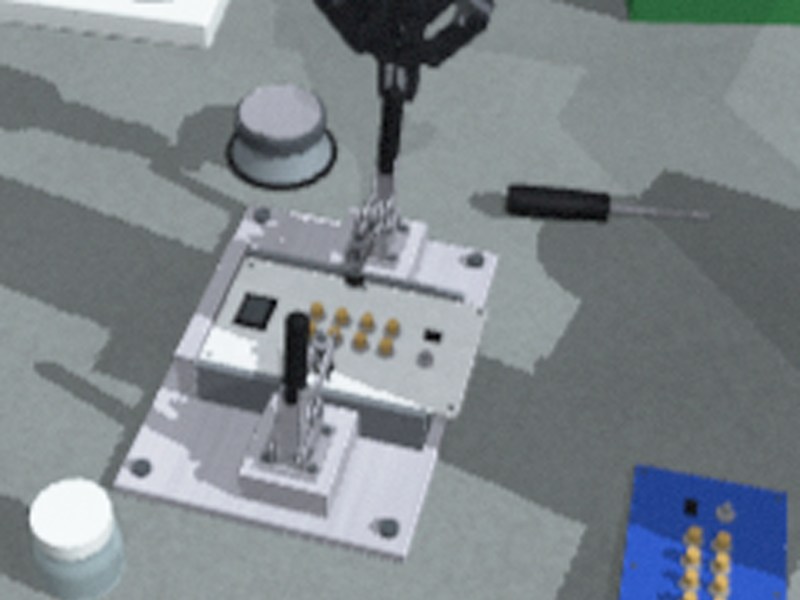

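Right handle is tracking well in the same way; about 38 mm left.

>>> move_arm(
  commands=[
    [[0.016,0.099,0.025],[0,0,0],-1],
    [[0.016,0.099,0.01],[0,0,0],-1],
    [[0.016,0.099,0.01],[0,0,0],-1],
    [[0.016,0.099,0.01],[0,0,0],-1],
  ],
)

```text
clock: 13.75
tcp_pos: [0.5634, -0.1167, 0.153]
orientation: [-0.0, 0.762, 0.648, 0.0]
wrist_force: [-0.0, -2.0, 2.4]
finger_gap: 0.0001
```

>>> move_arm(
  commands=[
    [[0.016,0.099,0],[0,0,0],-1],
    [[0.016,0.099,0],[0,0,0],-1],
    [[0.016,0.099,0],[0,0,0],-1],
  ],
)

```text
clock: 14.05
tcp_pos: [0.5653, -0.1054, 0.1533]
orientation: [0.0, 0.762, 0.648, -0.0]
wrist_force: [-1.3, -5.2, 4.2]
finger_gap: -0.0
```

>>> move_arm(
  commands=[
    [[0.012,0.074,0],[0,0,0],-1],
    [[0.008,0.05,0],[0,0,0],-1],
    [[0.008,0.05,0],[0,0,0],-1],
  ],
)

```text
clock: 14.35
tcp_pos: [0.5665, -0.0979, 0.153]
orientation: [-0.0, 0.762, 0.648, 0.0]
wrist_force: [-0.7, -2.3, 2.1]
finger_gap: 0.0002
```

>>> move_arm(
  commands=[
    [[0.008,0.05,0],[0,0,0],-1],
    [[0.004,0.025,0],[0,0,0],-1],
  ],
)

```text
clock: 14.55
tcp_pos: [0.5669, -0.0948, 0.1528]
orientation: [-0.0, 0.762, 0.648, 0.0]
wrist_force: [0.9, -1.0, 0.5]
finger_gap: -0.0003
```

>>> move_arm(
  commands=[
    [[0.004,0.025,0],[0,0,0],-1],
    [[0.008,0.05,0],[0,0,0],-1],
    [[0,0,0],[0,0,0],-1],
  ],
)

```text
clock: 14.85
tcp_pos: [0.5672, -0.0933, 0.1529]
orientation: [0.001, 0.762, 0.647, -0.001]
wrist_force: [-0.3, -5.4, 0.4]
finger_gap: 0.0001
```

>>> move_arm(
  commands=[
    [[0.008,0.05,0],[0,0,0],-1],
    [[0.004,0.025,0],[0,0,0],-1],
    [[0,0,0],[0,0,0],-1],
  ],
)

```text
clock: 15.15
tcp_pos: [0.5673, -0.0929, 0.1529]
orientation: [0.002, 0.763, 0.647, -0.003]
wrist_force: [-1.7, -13.5, -0.6]
finger_gap: 0.0003
```

>>> move_arm(
  commands=[
    [[0.006,0.04,0],[0,0,0],-1],
    [[0.004,0.02,0],[0,0,0],-1],
    [[0,0,0],[0,0,0],-1],
  ],
)

```text
clock: 15.45
tcp_pos: [0.5674, -0.0925, 0.1529]
orientation: [0.003, 0.763, 0.646, -0.005]
wrist_force: [-3.8, -20.4, -0.4]
finger_gap: 0.0002
```

>>> move_arm(
  commands=[
    [[-0.08,-0.5,0],[0,0,0],-1],
    [[0,-0.3,0.5],[0,0,0],-1],
    [[0,0,1],[0,0,0],-1],
    [[-0.3,-0.5,1],[0,0,0],-1],
    [[0,0,0],[0,0,0],-1],
  ],
)

```text
clock: 15.95
tcp_pos: [0.5547, -0.1409, 0.2587]
orientation: [0.004, 0.762, 0.647, 0.002]
wrist_force: [1.4, 0.7, 0.7]
finger_gap: -0.0001
```

```bash
python3 look.py 12 scene side
```

```text
clock 16.05
tcp_pos [ 0.5534 -0.1392  0.2539]
orientation [6.000e-04 7.622e-01 6.473e-01 8.000e-04]
wrist_force [ 0.134  -0.4826 -0.259 ]
finger_gap 0.0
```

View pics/scene12.png

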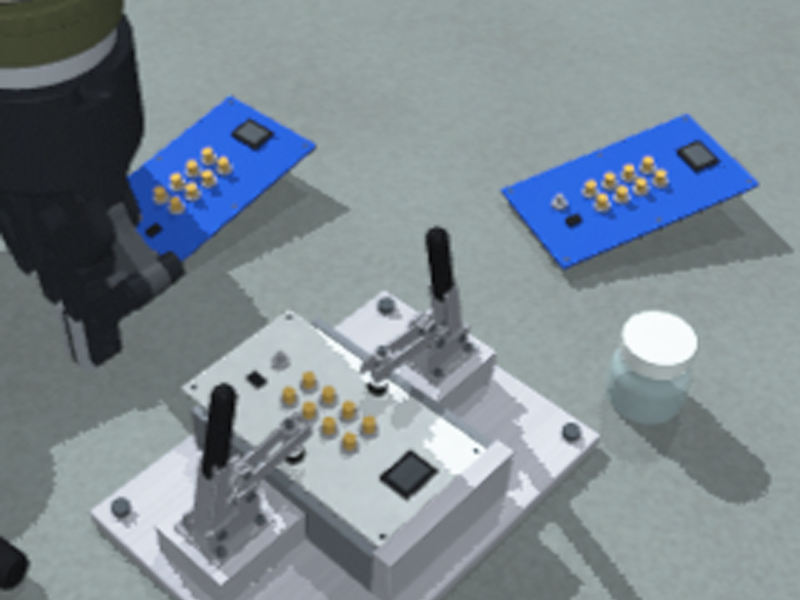

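View pics/side12.png

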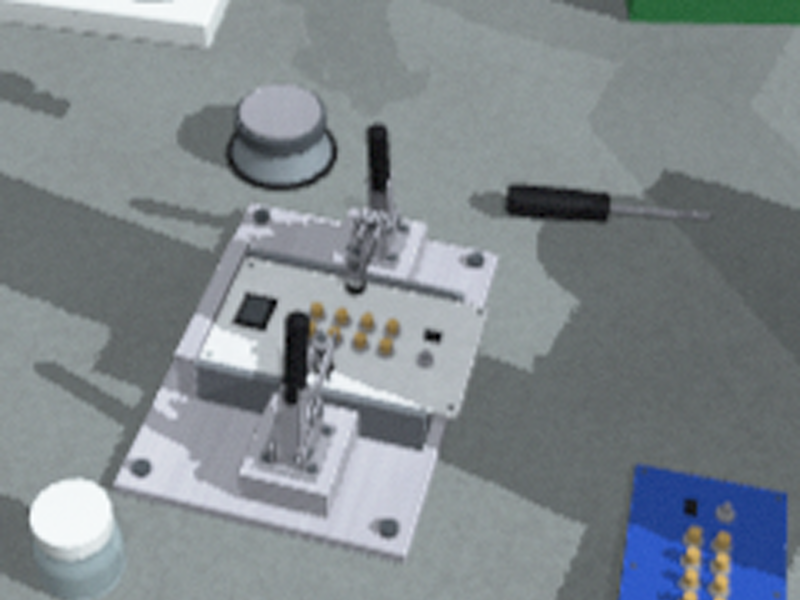

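```bash
python3 -c "
from workcell import job
print(job.hand_in())"
```

```text
the job is handed in; nothing more can be done
None
```

The panel is home against the end stop and both clamp handles are over at their stops. I handed the job in at about 16 s of the 61 s allowed; no verdict was reported.

- **Panel:** I pushed it about 24 mm with the shut fingertips. It stopped moving at TCP x = 0.4775 while the push rose to 19 N. Its far edge looks flush with the stop in both camera views, before and after clamping.
- **Handles:** I pushed the left one over first, then the right, following the arc of each grip's end. Each stopped moving at about 20 N, at mirrored finger positions (110 and -109 mm in the jig's y).
- **Handle check:** The left grip end appears within 1 pixel of where it should be when clamped. The right one is 2 to 4 pixels off in the enlarged views. The better-placed scene view puts that at roughly 0.015 rad, within tolerance.
- **Last pictures:** Both rubber feet are on the panel. The driver, the jar and the screwdriver look unmoved, and the arm is clear of everything.
- **Not measured:** I could not read the feet's contact force. I inferred it from the handles being at their stops.

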